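Clamp a wax block in the trimming fixture

TASK

The wax block lies loose in the trimming fixture. Turn the clamp knob anticlockwise to free the sliding jaw, push the jaw up so that it squares the block against the back fence and its sprung pad is pressed in about half way (gently: never bottom the pad), then turn the knob clockwise until the jaw is locked tight, so that the block stays clamped when you let go. Leave the other wax parts and the tape roll where they are.

Things in the scene. Friction and masses are not known exactly. Their poses are not given: they have to be found in the camera images.
- fixture: Fixed aluminium bed of the trimming fixture, 270 (x) x 104 (y) x 16 mm. Origin on the bench under its centre line, 15 mm from its middle towards the fence. x is the sliding direction, from the jaw towards the back fence; z is up. Beyond its fence end a wax pot stands fixed at bench x 0.54, y -0.06 m: 200 mm across, its open lid up to about 0.3 m high; go round or over it.
- bed_top (a point): Point on the bed's top face, 16 mm straight above the fixture's origin. The back fence is a grey wall across the bed, 100 mm wide, 32 mm high, with a lip that juts 6 mm over the block's edge: its smooth face stands 89 to 101 mm from this point along fixture x (set differently each time and not measured: find it by pushing). Does not give way.
- jaw (a joint): Travel in m of the grey sliding jaw (62 mm along x, 118 mm wide, top 37 mm above the bench, boss to 45 mm): 0 = far from the fence, end stop 0.100. At 0 its centre is at fixture x = -95 mm and its unpressed pad's face at -44 mm (lip -38). Free, it slides with 1.2 N friction, and the pressed pad pushes it back if let go unlocked; locked, it takes 20 N or more to drag.
- pad (a joint): How far the sprung pad on the jaw's front is pressed in, m: 0 = out, 0.010 = bottomed. Smooth steel plate 90 mm wide, reaching from 2 to 32 mm above the bed, with a 6 mm hold-down lip along its top like the fence's (clears the block by 2 mm), on two coil springs, together 1.5 N per mm: half way is about 7.5 N.
- knob (a joint): Turn of the clamp knob about its vertical axis, rad; grows anticlockwise seen from above (loosening). 0 = screwed in to its stop, 2.4 = fully out. Above 1.2 the jaw is free; below, the clamp bites harder the further in (tight below 0.7). At 0 the bar lies along fixture x. Needs 0.12 N m to turn free, up to 0.22 when tight; stays where left.
- knob_grip (a point): On the axis of the black bar-shaped clamp knob on the jaw, 71 mm above the bench, 6 mm behind the jaw's centre; moves with the jaw. Grip across the bar: 46 mm long (point x, turns with the knob), 14 mm thick (point y), top 16 mm above this point; a 32 mm flange disc lies 18 mm below it.
- block_center (a point): Centre, half-way up, of the violet X-shaped wax block lying loose on the bed between pad and fence: 66 mm (its x) x 78 mm (its y) x 24 mm high, 75 g. Its x axis points roughly along the fixture's x. Slides easily on the bed.
- next_block: Another violet X-shaped wax block, 66 x 78 x 24 mm, lying on the bench; leave it. Origin under its centre.
- tape: Roll of masking tape, 93 mm across, 24 mm high, on the bench; leave it. Origin under its centre.
- dish: Violet wax dish, 109 mm across, 22 mm high, on the bench; leave it. Origin under its centre.
Not all that is in view belongs to the job. Leave any white look-alike of the part that bears block_center alone.

How it is judged:
By the outcome, as a careful person would: the job done as asked, in the order asked, and still so for the second after the job is handed in, with the robot touching nothing.
It also fails if it takes over 45 s, if anything falls off the work surface, if the arm or the gripper's body presses on something with over 40 N, if the wrist force passes 120 N, or if a joint passes its speed limit or range.

ROBOT

A 6-joint arm with a two-finger parallel gripper is mounted at the origin on the work surface; the furniture and walls round the work are solid. World frame = base frame: x ahead of the robot, y to its left, z up, the work surface at z = 0. Lengths are in m, angles in rad, forces in N, time in s.
With the tool pointing down it reaches from about 0.25 to 0.775 m from the base axis. Payload 8.9 kg.
Tool frame: the origin (TCP) lies midway between the tips of the shut fingers; the grasp point (between the pads) lies 19 mm behind it (robot.grasp_offset is the distance from the TCP to the grasp point, in m); y points along the fingers, x is the direction in which the jaws open and shut, and the axes are right-handed (so a half turn about y gives the same grasp; the last joint's range is limited). The gripper opens to 85 mm and grips with 20 to 120 N. Pads are 22 mm wide; open, the fingers measure 114 mm over their backs; the gripper's body (76 mm by 85 mm) begins 54 mm behind the grasp point. The pads swing forward as they close: fully open they stand 13 mm farther back than shut.
Start: joints at [-1.274, 0.291, -0.153, 1.127, 0, 1.431], TCP at [0.222, -0.476, 0.231] pointing down, gripper open.
Joint ranges: [-2.52, 2.52], [-0.91, 1.74], [-1.3, 1.37], [-1.96, 2.02], [-1.52, 1.47], [-3.14, 3.14]. Speed limits (rad/s): [2.22, 2.22, 2.79, 3.14, 3.14, 3.14].

INTERFACE

Orientations are given as a unit quaternion [x, y, z, w].
In Python, from workcell import robot gives the robot as it stands. The module is installed in compiled form; this text tells all that it offers. Calls block until the motion is done:
- robot.move_pose(position, orientation): joint-space move of the TCP to a pose.
- robot.move_straight(position, frame=None, rate=0.15, until_force=None): straight line of the TCP; frame=None keeps the orientation; rate is the mean speed in m/s. With until_force (N) it stops when the force on the tool has changed by that much, and returns True; else False.
- robot.set_joints(angles): joint-space move.
- robot.move_gripper(opening): finger opening in m; the grip force is fixed at half the most; returns when the fingers have stopped.
- robot.sleep(seconds).
- robot.ik(position, orientation): joint angles nearest the present ones, or None.
- robot.observe(): the state.
- robot.capture(name): name is "scene" or "side" or "wrist"; returns a dict with "frame" (480x640x3 uint8, blue, green, red), "range_z" (480x640 float32, m along the optical axis (not along the pixel's ray), 0 where there is no reading), "fx", "fy", "cx", "cy" (pixels), "rvec" (rotation vector, rad) and "tvec" (3), from world to camera coordinates, as OpenCV has them; the wrist camera has in their place "mount" (4x4, takes a point from camera to tool coordinates, whose origin is the TCP and whose axes are the tool frame's). Camera axes: x right, y down, z forward; pixel columns grow to the right and rows downward; lengths in m; the calibration is good to about 2 mm. A picture is of the moment at which its call begins: read the wrist's pose just before it.
A pose or a line that the arm cannot do raises robot.Unreachable and nothing moves.
- robot.hand_in(): hands the job in, once; it reports no verdict.
The state is a dict: "t": time; "q": joint angles; "qvel": joint speeds; "joint_efforts": joint torques, N m; "tool_pos": TCP position; "eef_rot": TCP orientation; "wrist_force": force on the tool from outside, world axes, zero at the start; "ft_torque": the same for the moment, N m; "finger_gap": finger opening in m.
Only numpy, scipy, OpenCV 4.12 (cv2) and the standard library are available. Lean on these libraries where they do the work, as an engineer would, in place of code of your own. Each camera call takes 0.05 s, during which the arm holds its last target.

## Working session

There is one attempt and no reset: what is moved stays moved. The work goes in short steps, each a Python script; the robot and the scene stay as the last script left them, time stands still between calls to the robot, and variables do not carry over. Pictures are saved under pics/ and viewed, and the job is handed in when it is done.

```bash
mkdir -p pics
cat > h.py <<'E'
import numpy as np, cv2
from scipy.spatial.transform import Rotation as R
from workcell import robot
def world(c,T=None):
    d=c["range_z"];v,u=np.mgrid[0:480,0:640]
    P=np.stack([(u-c["cx"])/c["fx"]*d,(v-c["cy"])/c["fy"]*d,d],-1)
    if "rvec" in c:
        Rm=cv2.Rodrigues(np.array(c["rvec"],float))[0];t=np.array(c["tvec"]).ravel()
        return (P-t)@Rm, d>0
    M=T@np.array(c["mount"]);return P@M[:3,:3].T+M[:3,3], d>0
def toolT():
    s=robot.observe();T=np.eye(4);T[:3,:3]=R.from_quat(s["eef_rot"]).as_matrix();T[:3,3]=s["tool_pos"];return T
E
python3 - <<'E'
from h import *
s=robot.observe();print(s)
for n in("scene","side"):
    c=robot.capture(n);cv2.imwrite(f"pics/{n}0.png",c["frame"]);P,ok=world(c);np.savez(f"/tmp/{n}0.npz",P=P,ok=ok,f=c["frame"])
E
```

```text
{'t': 0.0, 'q': array([-1.27434341e+00,  2.91301176e-01, -1.54118849e-01,  1.12668254e+00,
       -1.25896961e-06,  1.43151348e+00]), 'qvel': array([-0.00013608, -0.00132264,  0.00121862,  0.00216086,  0.0004722 ,
        0.00084214]), 'joint_efforts': array([ 5.29751123e-04, -5.37140751e+01,  3.31368220e+01,  1.57056801e-02,
       -2.61555542e-04,  3.45713474e-06]), 'tool_pos': array([ 0.22147549, -0.4755246 ,  0.23072423]), 'eef_rot': array([-0.59595476,  0.38045746, -0.37975451,  0.59655391]), 'wrist_force': array([ 0.62126762, -0.02380115, -0.6711766 ]), 'ft_torque': array([ 0.01027661, -0.00744995, -0.02705996]), 'finger_gap': 0.08510570053190138}
```

View pics/scene0.png

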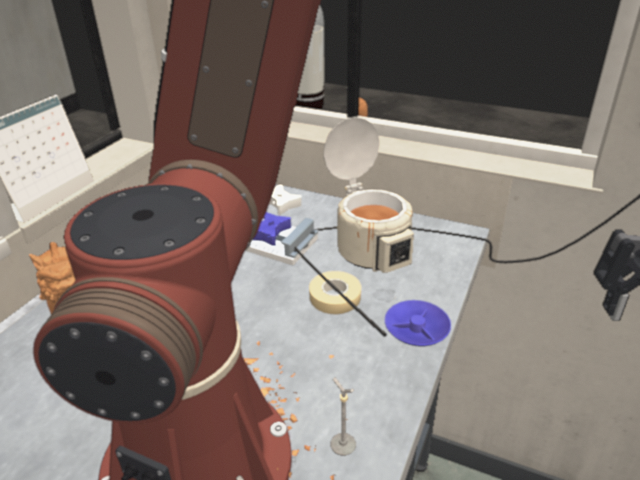

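View pics/side0.png

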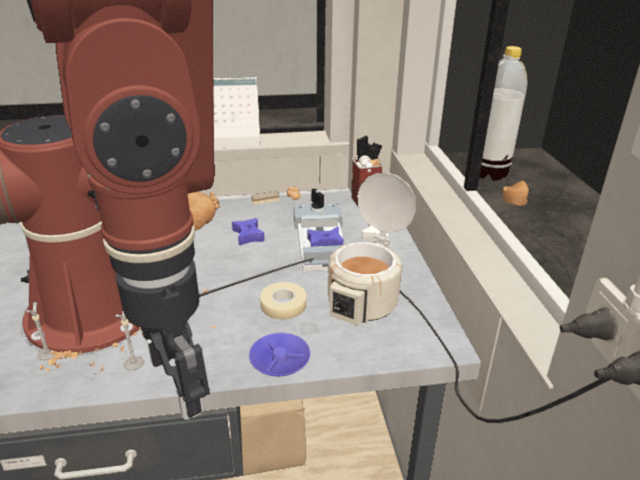

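The side view (side0) shows the knob at (317,198), the jaw at (318,215), a violet block on the bed at (325,237) and the fence near (322,258). Candidates for the block are:
- The violet X on the bed at (325,237), which is the one to use.
- The violet X on the bench at (248,230), which is next_block.
- The white look-alike at (377,236).
- The dish at (280,353).

The scene view has the arm hiding the jaw. Next I'll check a close crop and take coordinates.

Run:
```python
import numpy as np,cv2
d=np.load("/tmp/side0.npz");P,f=d["P"],d["f"]
cv2.imwrite("pics/crop0.png",cv2.resize(f[170:290,220:420],None,fx=4,fy=4,interpolation=cv2.INTER_CUBIC))
for u,v in [(317,193),(317,200),(300,215),(338,214),(318,222),(325,237),(303,240),(304,262),(325,262),(340,255),(248,230),(377,236),(365,262)]: print(u,v,P[v,u].round(4))
```

```text
317 193 [0.4952 0.2797 0.0868]
317 200 [0.4949 0.2773 0.0687]
300 215 [0.4503 0.2594 0.0398]
338 214 [0.5446 0.2569 0.0369]
318 222 [0.4907 0.2313 0.0329]
325 237 [0.4947 0.1498 0.0393]
303 240 [0.4472 0.1787 0.0175]
304 262 [0.436  0.0735 0.0265]
325 262 [0.4819 0.07   0.0244]
340 255 [ 0.4969 -0.0188  0.0991]
248 230 [0.3215 0.2263 0.027 ]
377 236 [0.5807 0.0183 0.1141]
365 262 [ 0.5482 -0.0221  0.0797]
```

View pics/crop0.png

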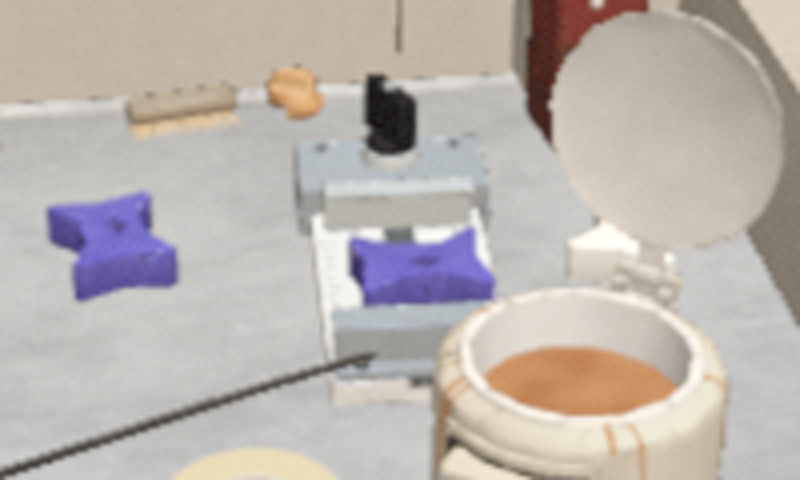

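```bash
cat >> h.py <<'E'
def quat(a):
    x=[np.cos(a),np.sin(a),0];y=[0,0,-1];return R.from_matrix(np.array([x,y,np.cross(x,y)]).T).as_quat()
def yaw():
    x=R.from_quat(robot.observe()["eef_rot"]).as_matrix()[:,0];return np.arctan2(x[1],x[0])
E
python3 - <<'E'
from h import *
print("yaw0",yaw(), toolT()[:3,:3].round(3))
for a in np.arange(-3,3.2,.5):
    q=robot.ik([.45,.25,.3],quat(a));print(round(a,2),None if q is None else np.round(q,2))
robot.move_pose([.22,-.3,.42],quat(-np.pi/2+1.0)) if 0 else None
E
```

```text
yaw0 -1.1350236900465047 [[ 0.422 -0.     0.907]
 [-0.907  0.001  0.422]
 [-0.001 -1.     0.   ]]
-3.0 [ 0.37  0.24 -0.04  1.29  0.   -1.35]
-2.5 [ 0.37  0.24 -0.04  1.29  0.   -1.85]
-2.0 [ 0.37  0.24 -0.04  1.29  0.   -2.35]
-1.5 [ 0.37  0.24 -0.04  1.29  0.   -2.85]
-1.0 [ 0.37  0.24 -0.04  1.29  0.    2.94]
-0.5 [ 0.37  0.24 -0.04  1.29  0.    2.44]
0.0 [ 0.37  0.24 -0.04  1.29  0.    1.94]
0.5 [ 0.37  0.24 -0.04  1.29  0.    1.44]
1.0 [ 0.37  0.24 -0.04  1.29  0.    0.94]
1.5 [ 0.37  0.24 -0.04  1.29  0.    0.44]
2.0 [ 0.37  0.24 -0.04  1.29  0.   -0.06]
2.5 [ 0.37  0.24 -0.04  1.29  0.   -0.56]
3.0 [ 0.37  0.24 -0.04  1.29  0.   -1.06]
```

Run:
```python
from h import *
robot.move_pose([.22,-.25,.42],quat(-.5))
robot.move_pose([.36,.10,.42],quat(.6))
robot.move_pose([.46,.24,.30],quat(np.pi/2))
T=toolT();c=robot.capture("wrist");print(np.array(c["mount"]).round(3));P,ok=world(c,T)
np.savez("/tmp/w1.npz",P=P,ok=ok,f=c["frame"]);cv2.imwrite("pics/w1.png",c["frame"])
c=robot.capture("scene");cv2.imwrite("pics/s1.png",c["frame"])
s=robot.observe();print(s["t"],s["tool_pos"])
```

```text
[[ 1.     0.001  0.001  0.   ]
 [-0.001 -0.31   0.951 -0.143]
 [ 0.001 -0.951 -0.31   0.08 ]
 [ 0.     0.     0.     1.   ]]
3.625 [0.46038048 0.23895181 0.30127026]
```

View pics/w1.png

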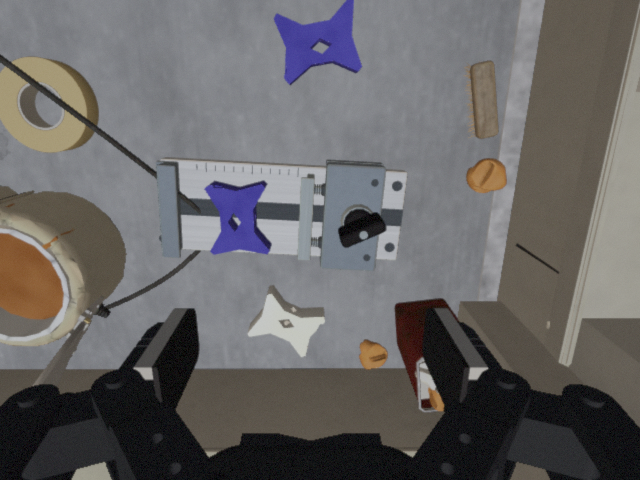

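Run:
```python
import numpy as np,cv2
d=np.load("/tmp/w1.npz");P,f=d["P"],d["f"]
hsv=cv2.cvtColor(f,cv2.COLOR_BGR2HSV)
z=P[...,2]
roi=np.zeros(z.shape,bool);roi[195:260,325:400]=1
m=roi&(z>.075)&(z<.1);p=P[m];print("knobtop",m.sum(),np.median(p,0),p.min(0),p.max(0))
xy=p[:,:2].astype(np.float32);r=cv2.minAreaRect(xy*1000);print(r);c=xy.mean(0);w,v=np.linalg.eigh(np.cov((xy-c).T));print("dir",v[:,1],np.degrees(np.arctan2(v[1,1],v[0,1])))
roi=np.zeros(z.shape,bool);roi[150:275,318:390]=1
m=roi&(z>.03)&(z<.042);xy=P[m][:,:2].astype(np.float32);r=cv2.minAreaRect(xy*1000);print("jaw",r)
roi[:]=0;roi[155:265,290:318]=1
m=roi&(z>.03);xy=P[m][:,:2].astype(np.float32);print("padplate",cv2.minAreaRect(xy*1000),np.median(P[m],0))
roi[:]=0;roi[155:265,150:190]=1
m=roi&(z>.03);xy=P[m][:,:2].astype(np.float32);print("fence",cv2.minAreaRect(xy*1000),np.median(P[m],0))
roi[:]=0;roi[150:270,150:410]=1
m=roi&(z>.008);xy=P[m][:,:2].astype(np.float32);print("all",cv2.minAreaRect(xy*1000))
m=roi&(hsv[...,0]>110)&(hsv[...,0]<140)&(hsv[...,1]>120)&(z>.03);xy=P[m][:,:2].astype(np.float32);print("block",cv2.minAreaRect(xy*1000),np.median(P[m],0))
cv2.imwrite("pics/w1c.png",cv2.resize(f[140:280,140:420],None,fx=2.8,fy=2.8,interpolation=cv2.INTER_CUBIC))
```

```text
knobtop 761 [0.49457215 0.28971868 0.08678902] [0.48239302 0.26822894 0.07511987] [0.5099212  0.31282909 0.08970453]
((496.36724853515625, 289.9747009277344), (14.332208633422852, 45.95480728149414), 24.29404640197754)
dir [-0.41099727  0.91163657] 114.26749730794063
jaw ((495.9656066894531, 280.8647155761719), (69.45977020263672, 118.04276275634766), 87.21228790283203)
padplate ((459.48797607421875, 239.9890594482422), (21.383434295654297, 157.52655029296875), 86.71864318847656) [0.49007489 0.23508709 0.04845208]
fence ((433.88067626953125, 134.25982666015625), (82.5548095703125, 221.5083770751953), 47.243717193603516) [0.47920468 0.0916304  0.04832419]
all ((470.84454345703125, 206.7901153564453), (177.04527282714844, 280.0080261230469), 2.8333191871643066)
block ((477.22491455078125, 198.49325561523438), (121.36494445800781, 171.58255004882812), 31.606290817260742) [0.49096505 0.1623022  0.04107388]
```

View pics/w1c.png

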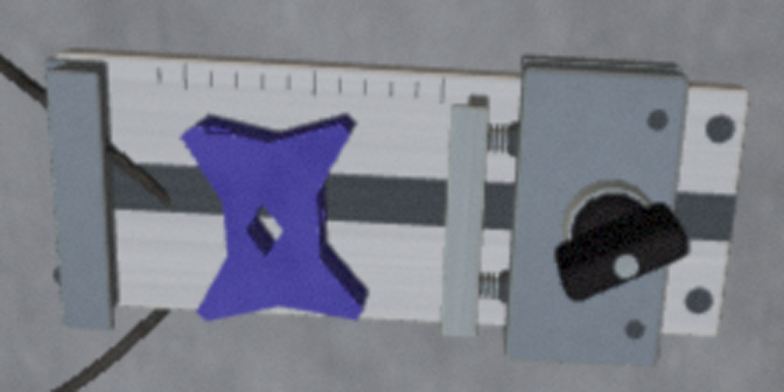

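Wrist view w1 shows:
- The bed runs from (160,160) to (405,260).
- The fence is at (170,210).
- The violet block is at (238,217), slightly turned.
- The pad is at (306,218) and the jaw at (352,215).
- The knob bar is centred at (362,229), about 27° from fixture x, so it is clamped.
- The white decoy is at (287,322).

A black cord or rod crosses the fence at about (190,205), so I'll check its height.

Run:
```python
import numpy as np
P=np.load("/tmp/w1.npz")["P"]
for u,v in [(20,70),(60,98),(100,128),(130,152),(150,168),(165,179),(185,197),(192,203),(196,208),(199,211),(195,253),(180,260),(150,282),(415,330),(430,350),(440,390),(170,175),(171,240),(172,200),(306,190),(306,250)]: print(u,v,P[v,u].round(3))
```

```text
20 70 [ 0.349 -0.015  0.073]
60 98 [0.372 0.008 0.061]
100 128 [0.399 0.035 0.049]
130 152 [0.423 0.058 0.042]
150 168 [0.44  0.073 0.036]
165 179 [0.45  0.092 0.048]
185 197 [0.474 0.102 0.022]
192 203 [0.481 0.109 0.022]
196 208 [0.488 0.112 0.019]
199 211 [0.492 0.114 0.016]
195 253 [0.545 0.102 0.008]
180 260 [0.557 0.081 0.001]
150 282 [ 0.587  0.04  -0.   ]
415 330 [0.613 0.354 0.069]
430 350 [0.463 0.282 0.323]
440 390 [0.469 0.282 0.338]
170 175 [0.445 0.098 0.05 ]
171 240 [0.516 0.09  0.047]
172 200 [0.471 0.097 0.049]
306 190 [0.461 0.235 0.048]
306 250 [0.527 0.235 0.049]
```

View pics/s1.png

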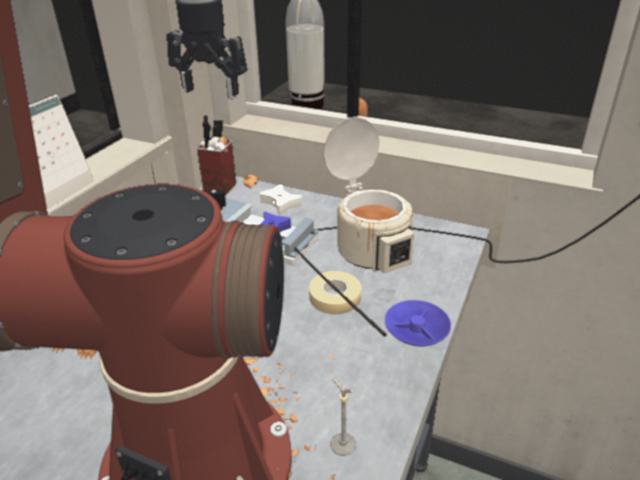

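The rod's depth follows a straight line down to the bed at about (0.49, 0.114), at the X's hollow side and clear of the block's corners. I'll leave it alone and watch the forces. Next I'll grip the knob.

Run:
```python
from h import *
K=np.array([.4964,.2900]);a=np.radians(24.27)
robot.move_pose([*K,.15],quat(a))
robot.move_straight([*K,.058],rate=.12,until_force=6)
s=robot.observe();print(s["t"],s["tool_pos"],s["wrist_force"])
T=toolT();c=robot.capture("wrist");cv2.imwrite("pics/w2.png",c["frame"])
c=robot.capture("side");cv2.imwrite("pics/d2.png",cv2.resize(c["frame"][150:290,220:420],None,fx=4,fy=4))
```

```text
5.65 [0.49696147 0.29025789 0.05875005] [-0.11801893 -0.66732082 -0.53882989]
```

View pics/w2.png

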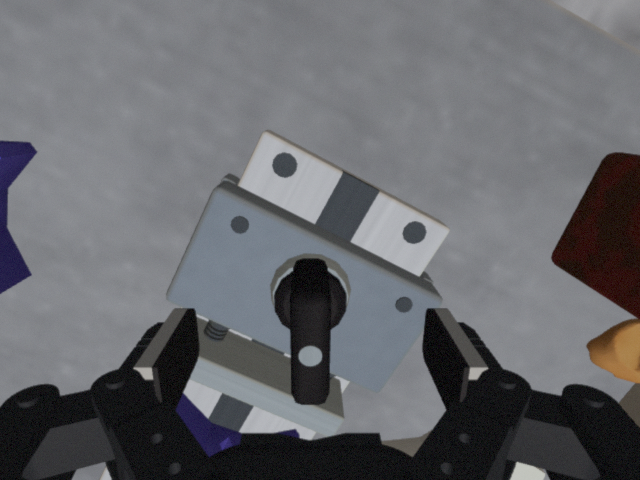

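View pics/d2.png

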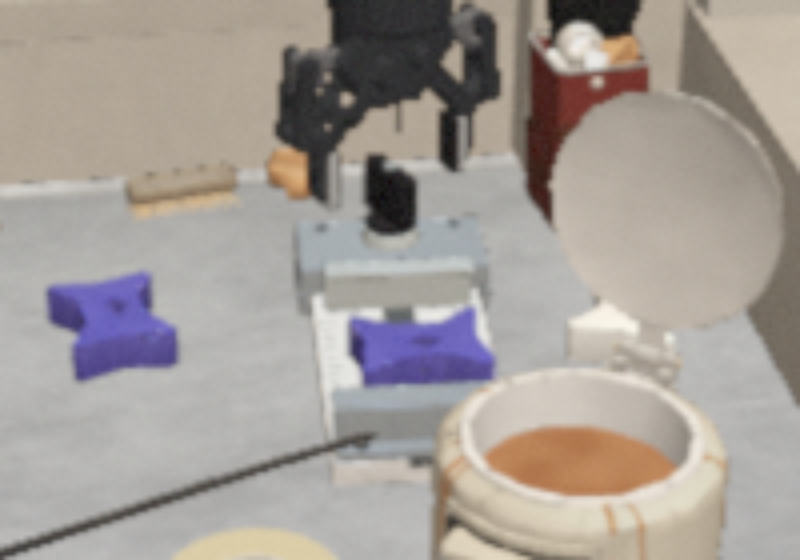

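The bar sits upright between the fingers in w2 at (310,330), and d2 shows the fingers straddling the knob with nothing else touched. I'll grip and loosen it in steps.

```bash
cat >> h.py <<'E'
def st(l=""):
    s=robot.observe();print(l,round(s["t"],2),s["tool_pos"].round(4),"yaw",round(yaw(),3),"F",s["wrist_force"].round(2),"M",s["ft_torque"].round(3),"gap",round(s["finger_gap"],4));return s
E
python3 - <<'E'
from h import *
robot.move_gripper(0.0);s=st("closed")
p=s["tool_pos"].copy();a=yaw()
for da in(.4,.8,1.25):
    robot.move_straight(p,frame=quat(a+da),rate=.15) if 0 else robot.move_pose(p,quat(a+da)); st(da)
c=robot.capture("wrist");cv2.imwrite("pics/w3.png",c["frame"])
E
```

```text
closed 6.4 [0.4967 0.2902 0.0582] yaw 0.424 F [1.09 0.16 1.47] M [ 0.165 -0.112 -0.072] gap 0.0129
0.4 6.87 [0.4965 0.29   0.0582] yaw 0.82 F [-0.86 -0.52  3.14] M [-0.324  0.283  0.135] gap 0.0131
0.8 7.33 [0.4964 0.2901 0.0582] yaw 1.218 F [-3.14 -0.77  4.78] M [-0.351  0.615  0.081] gap 0.0132
1.25 7.84 [0.4964 0.2901 0.0582] yaw 1.668 F [-3.97 -0.36  5.1 ] M [-0.307  0.759  0.107] gap 0.0132
```

View pics/w3.png

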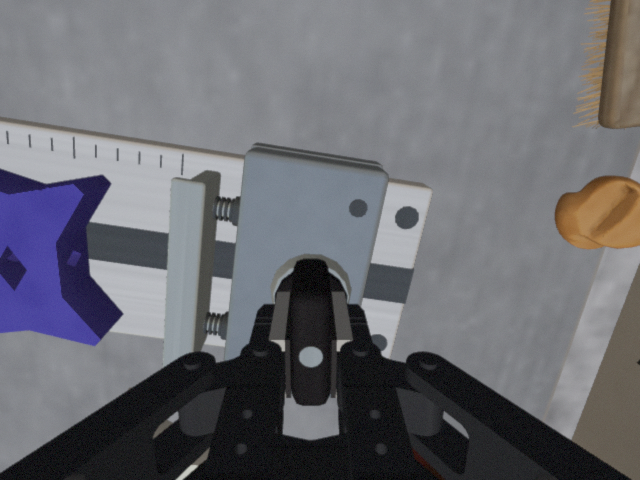

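The knob turned with the grip to about 1.72 rad, so the jaw should be free. In w3 the bar is held square between the fingers. I'll push the jaw along fixture x, watching force.

Run:
```python
from h import *
fa=np.radians(-92.79);fx=np.array([np.cos(fa),np.sin(fa),0]);fy=np.array([-fx[1],fx[0],0])
s=robot.observe();p0=s["tool_pos"].copy();F0=s["wrist_force"].copy();np.savez("/tmp/p0.npz",p0=p0,F0=F0,fx=fx)
for d in(.01,.025,.04):
    hit=robot.move_straight(p0+fx*d,rate=.06,until_force=8);s=st((d,hit))
    dF=s["wrist_force"]-F0;dp=s["tool_pos"]-p0;print("  along",(dp@fx).round(4),"lat",(dp@fy).round(4),"Fx",(dF@fx).round(2),"Fy",(dF@fy).round(2))
    if hit:break
T=toolT();c=robot.capture("wrist");cv2.imwrite("pics/w4.png",c["frame"])
```

```text
(0.01, False) 8.21 [0.4958 0.2797 0.0582] yaw 1.669 F [-4.06 -0.63  5.72] M [-0.236  0.681 -0.025] gap 0.013
  along 0.0104 lat -0.0001 Fx -0.16 Fy -0.44
(0.025, True) 8.42 [0.4954 0.2749 0.0582] yaw 1.671 F [-0.22 -0.6   4.77] M [-0.395 -0.007 -0.069] gap 0.0129
  along 0.0152 lat -0.0002 Fx -0.37 Fy 3.39
```

View pics/w4.png

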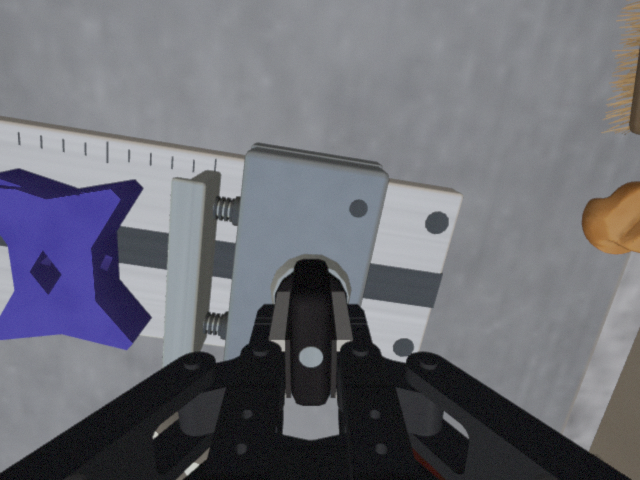

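The jaw moves with the knob (pad at (185,270) now nearer the block at (70,260)). The stop was a lateral jolt, with along-axis force only about 0.4 N. Continuing.

```bash
cat >> h.py <<'E'
def push(d,uf=12,rate=.05):
    z=np.load("/tmp/p0.npz");p0,F0,fx=z["p0"],z["F0"],z["fx"];fy=np.array([-fx[1],fx[0],0])
    hit=robot.move_straight(p0+fx*d,rate=rate,until_force=uf);s=robot.observe()
    dF=s["wrist_force"]-F0;dp=s["tool_pos"]-p0
    print(d,hit,"t",round(s["t"],2),"along",(dp@fx).round(4),"lat",(dp@fy).round(4),"Fx",(dF@fx).round(2),"Fy",(dF@fy).round(2),"Fz",dF[2].round(2));return -(dF@fx),hit
E
python3 - <<'E'
from h import *
for d in(.025,.035,.045,.05):
    f,h=push(d)
    if h or f>5:break
c=robot.capture("side");cv2.imwrite("pics/d5.png",cv2.resize(c["frame"][170:290,240:400],None,fx=5,fy=5))
T=toolT();c=robot.capture("wrist");cv2.imwrite("pics/w5.png",c["frame"])
E
```

```text
0.025 False t 8.83 along 0.0254 lat -0.0002 Fx 0.02 Fy 0.98 Fz 1.54
0.035 False t 9.18 along 0.0355 lat -0.0004 Fx 0.21 Fy 0.33 Fz 1.1
0.045 False t 9.53 along 0.0455 lat -0.0004 Fx 0.87 Fy 0.11 Fz 0.48
0.05 False t 9.78 along 0.0505 lat -0.0005 Fx 0.06 Fy 0.35 Fz 2.25
```

View pics/d5.png

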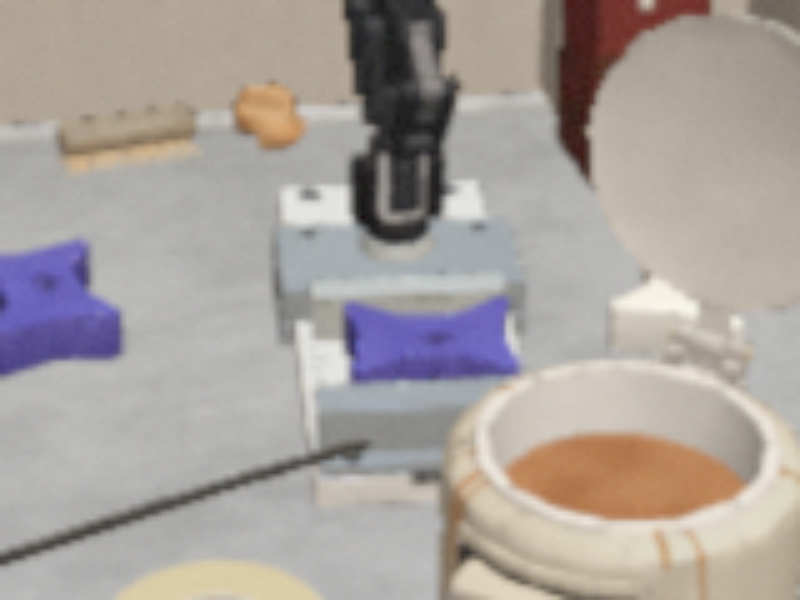

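View pics/w5.png

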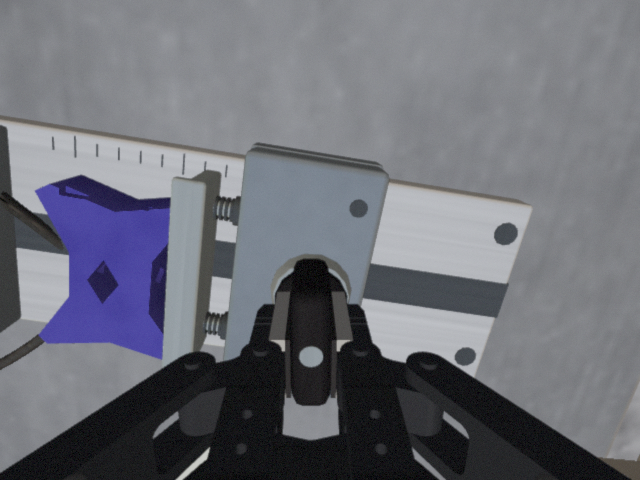

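The pad has picked up the block and squared it (block at (105,265) in w5). Roughly 10–15 mm remain to the fence at (10,230). From here I'll use small steps and watch the along-axis force.

Run:
```python
from h import *
d=.0535
for i in range(24):
    f,h=push(d,uf=8,rate=.03)
    if h or f>3.0:break
    d+=.0015
```

```text
0.0535 False t 10.15 along 0.0538 lat -0.0005 Fx -0.08 Fy -0.52 Fz 1.93
0.055 False t 10.4 along 0.0551 lat -0.0005 Fx -2.43 Fy -0.42 Fz 2.0
0.0565 False t 10.65 along 0.0565 lat -0.0005 Fx -1.92 Fy -0.74 Fz 1.94
0.058 False t 10.9 along 0.058 lat -0.0005 Fx -1.29 Fy -0.52 Fz 1.75
0.059500000000000004 False t 11.15 along 0.0595 lat -0.0005 Fx -1.7 Fy 0.29 Fz 1.99
0.061000000000000006 False t 11.4 along 0.061 lat -0.0006 Fx -1.22 Fy -0.4 Fz 2.24
0.0625 False t 11.65 along 0.0625 lat -0.0006 Fx -1.54 Fy -0.23 Fz 1.55
0.064 False t 11.9 along 0.064 lat -0.0006 Fx -0.67 Fy -1.17 Fz 1.56
0.0655 False t 12.15 along 0.0655 lat -0.0006 Fx -1.33 Fy -0.47 Fz 2.03
0.067 False t 12.4 along 0.067 lat -0.0006 Fx -1.31 Fy -0.41 Fz 1.57
0.0685 False t 12.65 along 0.0685 lat -0.0006 Fx -1.78 Fy -0.51 Fz 1.98
0.07 False t 12.9 along 0.0699 lat -0.0006 Fx -1.02 Fy -0.49 Fz 2.44
0.07150000000000001 False t 13.15 along 0.0713 lat -0.0006 Fx -1.8 Fy -0.23 Fz 1.24
0.07300000000000001 False t 13.4 along 0.0728 lat -0.0007 Fx -1.73 Fy -0.9 Fz 2.65
0.07450000000000001 False t 13.65 along 0.0741 lat -0.0006 Fx -3.89 Fy -0.9 Fz 1.2
```

Run:
```python
from h import *
d=.0755
for i in range(6):
    f,h=push(d,uf=8,rate=.03)
    if h or f>8.3:break
    d+=.001
robot.sleep(.2);s=st()
z=np.load("/tmp/p0.npz");print("Fx settled",(s["wrist_force"]-z["F0"])@z["fx"],"cmd",d)
c=robot.capture("wrist");cv2.imwrite("pics/w6.png",c["frame"])
```

```text
0.0755 False t 13.9 along 0.0748 lat -0.0007 Fx -4.73 Fy -0.39 Fz 1.47
0.0765 False t 14.15 along 0.0756 lat -0.0006 Fx -6.17 Fy -0.51 Fz 0.29
0.0775 False t 14.4 along 0.0764 lat -0.0007 Fx -7.44 Fy -0.51 Fz 0.33
0.0785 False t 14.65 along 0.0772 lat -0.0007 Fx -8.28 Fy -0.89 Fz 0.19
0.0795 False t 14.9 along 0.078 lat -0.0007 Fx -8.6 Fy -2.11 Fz 0.2
 15.1 [0.4919 0.2122 0.0582] yaw 1.675 F [-4.93  8.45  4.45] M [ 1.525  0.83  -0.1  ] gap 0.0134
Fx settled -9.181225773949908 cmd 0.0795
```

View pics/w6.png

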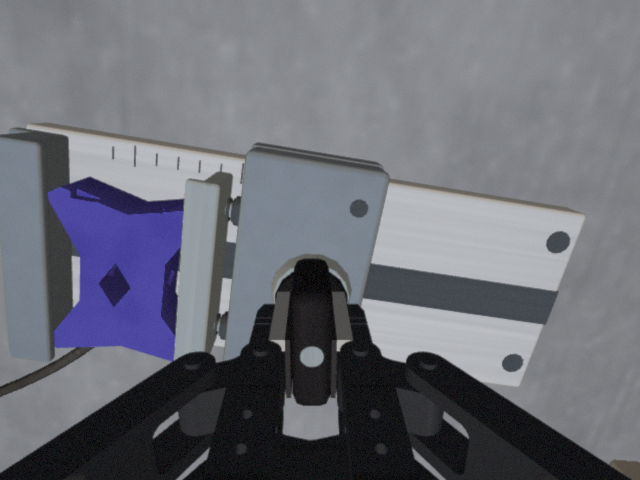

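The block is square against the fence in w6 (block at (115,270), fence edge at (70,250)). The pad is pressed about 5 mm by both travel and force, shifting from px 173 to 187. Now I'll lock it, keeping the same commanded position.

Run:
```python
from h import *
z=np.load("/tmp/p0.npz");p0,F0,fx=z["p0"],z["F0"],z["fx"]
p=p0+fx*.0795;a=1.668
for da in(.35,.7,1.05,1.4):
    robot.move_pose(p,quat(a-da));s=st(da);print("  along",(s["tool_pos"]-p0)@fx,"Fx",(s["wrist_force"]-F0)@fx)
c=robot.capture("wrist");cv2.imwrite("pics/w7.png",c["frame"])
```

```text
0.35 15.58 [0.4919 0.2125 0.0582] yaw 1.318 F [-4.18  9.33  4.92] M [ 1.826  0.906 -0.089] gap 0.013
  along 0.07773291123546 Fx -10.101152480263888
0.7 16.01 [0.492  0.2127 0.0582] yaw 0.968 F [-3.58  9.76  3.88] M [ 1.99   0.912 -0.11 ] gap 0.0134
  along 0.07755437178756013 Fx -10.557599342796003
1.05 16.43 [0.4922 0.2129 0.0582] yaw 0.618 F [-2.07 11.12  4.12] M [ 2.179  0.74  -0.111] gap 0.013
  along 0.07735041958693224 Fx -11.99138428788361
1.4 16.86 [0.4925 0.213  0.0582] yaw 0.268 F [-2.83 11.36  2.34] M [ 2.273  0.525 -0.111] gap 0.0131
  along 0.07719872103065402 Fx -12.194168031839233
```

View pics/w7.png

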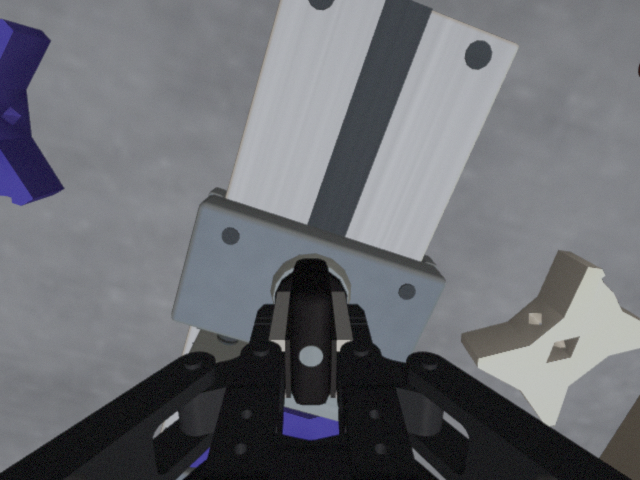

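The knob is turned to about 0.32 rad (tight). I'll let go, rise and check.

Run:
```python
from h import *
s=robot.observe();p=s["tool_pos"].copy()
robot.move_gripper(.06);st("open")
robot.move_straight([p[0],p[1],.15],rate=.12)
robot.move_pose([.46,.20,.28],quat(np.pi/2));s=st("up")
T=toolT();c=robot.capture("wrist");P,ok=world(c,T);f=c["frame"];np.savez("/tmp/w8.npz",P=P,f=f)
cv2.imwrite("pics/w8.png",f)
c=robot.capture("side");cv2.imwrite("pics/d8.png",cv2.resize(c["frame"][170:290,240:400],None,fx=5,fy=5))
```

```text
open 17.42 [0.4925 0.2106 0.0581] yaw 0.268 F [ 0.49 -0.95  1.08] M [ 0.002 -0.019  0.012] gap 0.0599
up 19.52 [0.4598 0.1999 0.2793] yaw 1.569 F [ 0.13 -0.23  0.67] M [-0.023 -0.022 -0.054] gap 0.0599
```

View pics/w8.png

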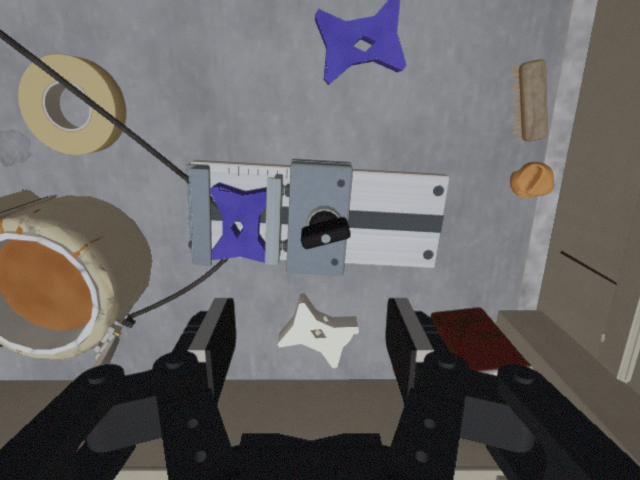

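View pics/d8.png

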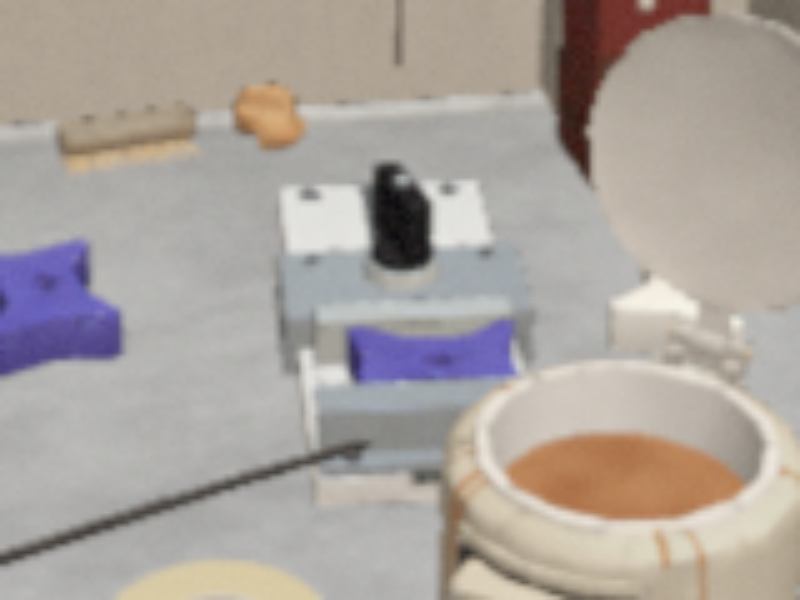

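Both views show the block held between pad (273,220) and fence (200,215), the knob bar near fixture x at (325,232), and the other parts unmoved. Next I'll measure pad compression against the first view, and the knob angle.

Run:
```python
import numpy as np,cv2
fa=np.radians(-92.79);fx=np.array([np.cos(fa),np.sin(fa)]);fy=np.array([-fx[1],fx[0]])
for n,k0,(u0,u1),(j0,j1) in(("w1",[.4964,.29],(296,316),(325,385)),("w8",[.4925,.211],(262,284),(288,352))):
    d=np.load(f"/tmp/{n}.npz");P=d["P"];z=P[...,2]
    s=(P[...,:2]-k0)@fx;l=(P[...,:2]-k0)@fy
    m=(z>.075)&(z<.1)&(np.abs(s)<.04)&(np.abs(l)<.04);xy=P[m][:,:2].astype(np.float32);r=cv2.minAreaRect(xy*1000)
    w,v=np.linalg.eigh(np.cov((xy-xy.mean(0)).T));b=np.degrees(np.arctan2(v[1,1],v[0,1]))
    print(n,"knob c",np.round(r[0],1),np.round(r[1],1),"theta",np.radians((b+92.79)%180))
    for L in(-.035,-.028,.028,.035):
        row=np.abs(l-L)<.002
        pj=s[row&(z>.034)&(z<.041)&(s>-.05)&(s<.04)]
        pl=s[row&(z>.043)&(z<.054)&(s>.03)&(s<.075)]
        print(L,"jaw",np.percentile(pj,[2,98]).round(4),"pad",np.percentile(pl,[3,97]).round(4) if len(pl) else None)
```

```text
w1 knob c [496.4 290. ] [14.3 46. ] theta 0.4722424153730664
-0.035 jaw [-0.0234  0.0362] pad [0.0494 0.0617]
-0.028 jaw [-0.0238  0.0384] pad [0.0491 0.062 ]
0.028 jaw [-0.0233  0.0384] pad [0.0496 0.0625]
0.035 jaw [-0.0229  0.0364] pad [0.0493 0.0622]
w8 knob c [492.1 214.3] [14.5 45.7] theta 0.31696898539580615
-0.035 jaw [-0.0267  0.0345] pad [0.0409 0.0541]
-0.028 jaw [-0.027   0.0353] pad [0.0414 0.0644]
0.028 jaw [-0.0262  0.0359] pad [0.0418 0.0666]
0.035 jaw [-0.0256  0.0331] pad [0.0419 0.0703]
```

Run:
```python
from h import *
st();robot.hand_in()
```

```text
19.62 [0.4598 0.1999 0.2793] yaw 1.57 F [-0.2   1.1   0.47] M [-0.018  0.045  0.045] gap 0.0599
the job is handed in; nothing more can be done
```

The wax block is clamped square against the back fence, and I handed the job in at 19.6 s of robot time. No verdict is reported.

I gripped the knob bar and turned it anticlockwise from 0.47 to about 1.72 rad. I then pushed the jaw about 77 mm by the knob until the block sat on the fence and the pad pressed in. Finally I turned the knob clockwise to 0.32 rad, released it and rose clear.

**Last checks:**
- **Pad:** pressed about 5 mm, which is half way. The depth images gave about 5.1 mm after release. Travel past first contact and push force (about 7.8 N above friction) gave 4.9 to 5.2 mm before locking.
- **Force while locking:** the push force rose to about 12 N, still under the 15 N at which the pad would bottom.
- **Knob and jaw:** the knob stayed at 0.32 rad after release, which is in the tight range.
- **Block:** it looked square between pad and fence. The other wax parts and the tape roll looked unmoved in the images.

**Disagreement:** the knob's total travel was 75.8 mm by camera and 77.2 mm by arm position, within the 2 mm calibration error.

**Early stop:** one push move stopped early on a sideways jolt in the grip, not on the block, and I carried on from there.

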